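# Clear the studs off the punching slab and tip them into the stud box

### The job

Set the dustpan down on the bench with its open side tucked squarely under the middle of the stone slab's overhanging edge, on the robot's right, leave it there, and with the scraper block wipe all four square brass studs off the slab, over that edge, into the pan. Put the scraper back on its leather mat, then take the pan again, tip all the studs into the square wooden box and set the empty pan down level on the bench. Never touch the studs with the gripper, and leave the other things on the bench where they are.

Things in the scene. Friction and masses are not known exactly. Their poses are not given: they have to be found in the camera images.
- slab: fixed stone slab, 160 (own x) x 150 (own y) x 26 mm, top 60 mm above the bench, on a wooden foot 34 mm high, flush at own -x; at own +x, always the edge on the robot's right (roughly world -y), the stone overhangs the foot by 30 mm, and the pan belongs there. Origin on the bench under the stone's centre; z up
- slab_lip (a point): middle of the slab's +x edge at the top surface (80 mm along the slab's own x from its centre, 60 mm above the bench); axes as the slab's
- pan: loose aluminium dustpan, 0.25 kg: floor 92 (own x) x 126 (own y) x 4 mm, side walls 28 mm high, 4 mm thick, back wall 36 mm high at own -x, open at own +x. Wooden handle 22 mm wide, 20 mm high, straight back (own -x) from the back wall to 126 mm behind the origin, 24 to 44 mm above the bench. Origin at the centre of the floor's underside; z up
- pan_grip (a point): point on the middle of the handle's section, 90 mm behind the pan's origin and 34 mm above the pan's underside; axes as the pan's
- pan_lip (a point): middle of the open edge of the pan's floor, on its underside, 46 mm in front of the origin; axes as the pan's
- scraper: loose scraper block of 0.18 kg, standing on its long edge on the leather mat: white nylon foot 22 (own x, thickness) x 104 (own y, length) x 30 mm, above it a dark wooden grip 22 x 70 mm; 62 mm high in all. It wipes with its long face, moving along its own x. Origin at the centre of its underside; z up
- mat: fixed dark brown leather mat, 100 (own x) x 160 (own y) x 3 mm, where the scraper belongs; origin at the centre of its underside
- box: fixed square open wooden box, the stud box, 160 x 160 x 45 mm, walls 6 mm, floor 6 mm; origin at the centre of its underside
- box_in (a point): centre of the stud box's inner floor; axes as the box's
- stud0: solid square brass stud, 16 x 16 mm, 9 mm high with a smaller raised 11 mm square on top, 17 g, lying flat on the slab; all four are alike. Origin at the centre of the face it starts on
- stud1: solid square brass stud, 16 x 16 mm, 9 mm high with a smaller raised 11 mm square on top, 17 g, lying flat on the slab; all four are alike. Origin at the centre of the face it starts on
- stud2: solid square brass stud, 16 x 16 mm, 9 mm high with a smaller raised 11 mm square on top, 17 g, lying flat on the slab; all four are alike. Origin at the centre of the face it starts on
- stud3: solid square brass stud, 16 x 16 mm, 9 mm high with a smaller raised 11 mm square on top, 17 g, lying flat on the slab; all four are alike. Origin at the centre of the face it starts on
- pliers: bystander, leave alone: small pliers with black grips, lying, about 125 x 50 x 11 mm; origin at its underside's middle
- dish: bystander, leave alone: small round clear dish, 64 mm across, 18 mm high; origin at the centre of its underside
- slicker: bystander, leave alone: small turned wooden spool-shaped edge slicker, standing, 36 mm across, 60 mm tall; origin at the centre of its underside
- jar: bystander, leave alone: short round jar, 56 mm across, 55 mm high; origin at the centre of its underside
- case: bystander, leave alone: dark brown leather case, 75 x 120 x 66 mm; origin at the centre of its underside
- awl: bystander, leave alone: awl with a wooden handle, lying, 150 mm long; origin at its underside's middle
- coil: bystander, leave alone: coil of tan strap, a ring of 66 mm across, 25 mm high; origin at the centre of its underside

How it is judged (in metres and radians):
On the way, in this order (a step that is already met when the one before it is completed fails the run):
1. the pan stands on the bench, let go, its open edge tucked 1 to 31 mm under the slab's overhanging edge, facing it squarely (within 12 degrees) and centred on it within 30 mm (height (world z) of pan below 0.008 m and angle between pan's own z axis and vertical below 0.08 rad and contact force between the fingers and pan below 0.2 N and x of pan_lip in the frame of slab_lip between -0.031 and -0.001 m and y of pan_lip in the frame of slab_lip between -0.03 and 0.03 m and angle between the x axis of pan and the x axis of slab, either way round below 0.21 rad and horizontal distance between pan_grip and slab above 0.15 m), for 0.2 s.
2. all four studs lie in the pan, which stands on the bench untouched by the fingers (x of stud0 in the frame of pan between -0.046 and 0.046 m and y of stud0 in the frame of pan between -0.063 and 0.063 m and z of stud0 in the frame of pan between -0.001 and 0.035 m and x of stud1 in the frame of pan between -0.046 and 0.046 m and y of stud1 in the frame of pan between -0.063 and 0.063 m and z of stud1 in the frame of pan between -0.001 and 0.035 m and x of stud2 in the frame of pan between -0.046 and 0.046 m and y of stud2 in the frame of pan between -0.063 and 0.063 m and z of stud2 in the frame of pan between -0.001 and 0.035 m and x of stud3 in the frame of pan between -0.046 and 0.046 m and y of stud3 in the frame of pan between -0.063 and 0.063 m and z of stud3 in the frame of pan between -0.001 and 0.035 m and height (world z) of pan below 0.008 m and angle between pan's own z axis and vertical below 0.08 rad and contact force between the fingers and pan below 0.2 N), for 0.2 s.
3. all four studs lie in the stud box, the scraper being back on its mat (x of stud0 in the frame of box_in between -0.075 and 0.075 m and y of stud0 in the frame of box_in between -0.075 and 0.075 m and z of stud0 in the frame of box_in between -0.004 and 0.034 m and x of stud1 in the frame of box_in between -0.075 and 0.075 m and y of stud1 in the frame of box_in between -0.075 and 0.075 m and z of stud1 in the frame of box_in between -0.004 and 0.034 m and x of stud2 in the frame of box_in between -0.075 and 0.075 m and y of stud2 in the frame of box_in between -0.075 and 0.075 m and z of stud2 in the frame of box_in between -0.004 and 0.034 m and x of stud3 in the frame of box_in between -0.075 and 0.075 m and y of stud3 in the frame of box_in between -0.075 and 0.075 m and z of stud3 in the frame of box_in between -0.004 and 0.034 m and horizontal distance between scraper and mat below 0.045 m and height (world z) of scraper below 0.03 m), for 0.2 s.
At the end, for the whole second after the job is handed in: All four studs lie at rest inside the stud box; the scraper lies at rest on its leather mat, its origin within 45 mm of the mat's centre; the pan stands level (within 4.5 degrees) and at rest on the bench itself; all are let go, and the bystanders are within 30 mm of where they stood (all of step 3 and linear speed of each of stud0, stud1, stud2, stud3 below 0.03 m/s and height (world z) of pan below 0.008 m and angle between pan's own z axis and vertical below 0.08 rad and contact force between the fingers and pan below 0.2 N and linear speed of each of pan, scraper below 0.02 m/s and contact force between the fingers and scraper below 0.2 N); the robot touches nothing.
It fails at once if a stud is touched by the gripper's fingers (contact force between the fingers and stud0 above 0.5 N or contact force between the fingers and stud1 above 0.5 N or contact force between the fingers and stud2 above 0.5 N or contact force between the fingers and stud3 above 0.5 N).
It fails at once if a bystander is shifted by more than 30 mm (distance of any of pliers, dish, slicker, jar, case, awl, coil from where it was at the start of the episode above 0.03 m).
It also fails if it takes over 72 s, if anything falls off the work surface, if the arm or the gripper's body presses on something with over 40 N, if the wrist force passes 120 N, or if a joint passes its speed limit or range.

### The arm

A 6-joint arm with a two-finger parallel gripper is mounted at the origin on the work surface. World frame = base frame: x ahead of the robot, y to its left, z up, the work surface at z = 0. Lengths are in mm, angles in rad, forces in N, time in s.
With the tool pointing down it reaches from about 300 to 775 mm from the base axis. Payload 14.6 kg.
Tool frame: the origin (TCP) lies at the very end of the fingers, on their centre line; the grasp point (between the pads) lies 19 mm behind it; z points along the fingers, y is the line along which they close (so a half turn about z gives the same grasp; the last joint's range is limited). The gripper opens to 94 mm and grips with 3 to 60 N. Pads are 16 mm wide; open, the fingers measure 119 mm over their backs; the gripper's body (75 mm by 177 mm) begins 78 mm behind the grasp point.
Start: joints at [1.033, 0.3, 1.521, -0, 1.321, -0.067], TCP at [249.475, 490.154, 205.446] pointing down, gripper open.
Joint ranges: [-3.03, 3.03], [-0.79, 2.21], [0.23, 2.52], [-1.04, 4.18], [0, 3.07], [-2.55, 2.55]. Speed limits (rad/s): [2.22, 2.22, 2.57, 3.14, 3.14, 3.14].

### API

Orientations are given as [roll, pitch, yaw] about the fixed x, y, z axes, in that order (R = Rz(yaw) Ry(pitch) Rx(roll)).
In Python, from cell import manip gives the robot as it stands.
- The arm moves only by the tool servo_tool, never from a script. Its argument "rows" is a list of rows, each a list of 7 numbers: the turn, a rotation vector about the world's x, y, z in degrees, then the shift along the world's x, y, z in mm, then the closure, from 0 (fully open) to 1 (shut). In form: [[rx, ry, rz, dx, dy, dz, fingers], ...]. A call has 1 to 20 rows; each row shifts and turns the commanded pose from where the row before left it; what a row does not reach is not made up. A row lasts 1/8 s, in which the tool goes at most 62.5 mm and 10.7 degrees, less where a joint would pass 70% of its speed; a pose out of reach is approached as far as the arm can. A call with a gripper value outside its range is refused whole. The fingers move at their own pace and stop on an object; "grip_force" is the grip in N (left out, the last holds). Time passes only in rows, so rows that do not move let the fingers close. It gives the time, the measured TCP pose, the force, the opening and the grip force at its end, in the units of the state.
- manip.read_state(): the state, without advancing time (a new reading comes with each control period).
- manip.camera(name): name is "scene" or "top"; returns the picture (400x640x3 uint8, red, green, blue); there is no depth.
- manip.camera_info(name): a dict with "fx", "fy", "cx", "cy" (pixels), "position" and "rotation" of the camera in the world. Camera axes: x right, y down, z forward; pixel columns grow to the right and rows downward; lengths in mm; the calibration is good to about 2 mm. A picture is of the moment at which its call begins. camera_info takes no time and is no camera call.
- manip.sign_off(): hands the job in; it is judged then, once.
The state is a dict: "clock": time; "joints": joint angles; "qd": joint speeds; "effort": joint torques, N m; "eef_pos": TCP position; "eef_rot": TCP orientation; "wrist_force": force on the tool from outside, world axes, zero at the start; "moment": the same for the moment, N m; "finger_gap": finger opening in mm; "finger_force": force on a finger pad.
Only numpy, scipy, OpenCV 4.12 (cv2) and the standard library are available. Lean on these libraries where they do the work, as an engineer would, in place of code of your own. Each camera call takes 0.05 s, during which the arm holds its last target. There are 200 camera calls.

## Working session

There is one attempt and no reset: what is moved stays moved. The work goes in short steps, Python scripts to look and compute and a tool call to move; the robot and the scene stay as the last step left them, time stands still between calls to the robot, and variables do not carry over. Pictures are saved under pics/ and viewed, at most 10 in all, crops included, and the job is handed in when it is done.

Besides the shell and the picture viewer there is one more tool, called after "Request:" as name(argument=value, ...) on one line, values as JSON. servo_tool: Moves the arm, as the interface text tells. Its arguments: {"type":"object","properties":{"rows":{"type":"array","items":{"type":"array","items":{"type":"number"}}},"grip_force":{"type":"number"}},"required":["rows"]}

```bash
mkdir -p pics; python3 - <<'E'
from cell import manip
import cv2
for n in("scene","top"):
    im=manip.camera(n); cv2.imwrite(f"pics/{n}0.png",im[:,:,::-1]); print(n,manip.camera_info(n))
print(manip.read_state())
E
```

```text
scene {'fx': 361.03695022004894, 'fy': 361.03695022004894, 'cx': 317.8910690980065, 'cy': 207.7918912414887, 'position': array([ 807.30845121, -439.93734973,  864.12725979]), 'rotation': array([-2.546819  , -0.00633328,  0.50441252])}
top {'fx': 461.1160564952369, 'fy': 461.1160564952369, 'cx': 323.1676516604132, 'cy': 198.03454518266173, 'position': array([ 424.09778768,    6.67205944, 1328.90489513]), 'rotation': array([-3.01751897,  0.0053034 , -1.59352334])}
{'clock': 0.1, 'joints': array([ 1.03341120e+00,  3.00412333e-01,  1.52151557e+00,  7.89887953e-06,
        1.32072253e+00, -6.66027301e-02]), 'qd': array([-2.13580357e-03, -2.33217505e-03, -1.73015613e-03, -5.53128478e-05,
        1.32734218e-03, -2.23799422e-04]), 'effort': array([ 1.16514566e-04, -5.32643545e+01, -3.53286409e+01,  7.08823744e-02,
        2.33760016e-02, -3.38906580e-05]), 'eef_pos': array([249.349701  , 489.95929433, 204.94628564]), 'eef_rot': array([-3.14053773e+00, -7.80331314e-05,  2.67080825e+00]), 'wrist_force': array([-0.05445712, -1.08754274, -0.55721158]), 'moment': array([0.00660277, 0.0358262 , 0.04855041]), 'finger_force': 0.0, 'finger_gap': 94.06121111298239}
```

View pics/top0.png

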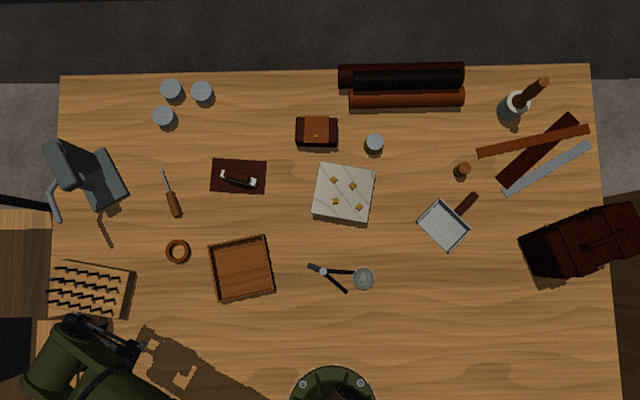

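View pics/scene0.png

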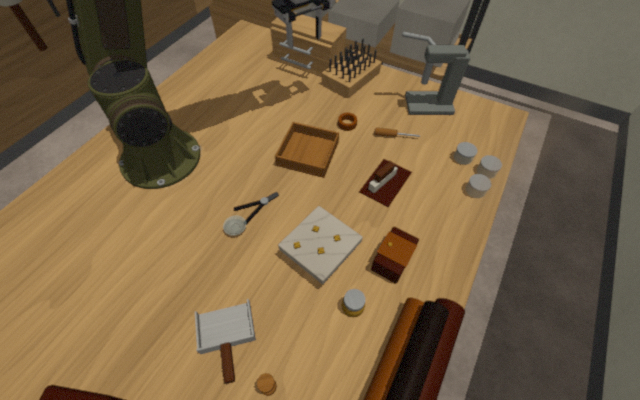

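The top view shows the slab around (343,193), with the pan at (445,225) and its handle toward (475,197). The slicker is at (462,170), the scraper on its mat at (238,176), the box at (242,268), and the pliers and dish at (340,275). Next I'll enlarge this region.

```bash
cat > h.py <<'E'
import numpy as np, cv2
from cell import manip
from scipy.spatial.transform import Rotation as R
np.set_printoptions(precision=1,suppress=True)
INF={n:manip.camera_info(n) for n in("top","scene")}
def ray(c,u,v,z):
    i=INF[c]; d=R.from_euler('xyz',i["rotation"]).apply([(u-i["cx"])/i["fx"],(v-i["cy"])/i["fy"],1.])
    p=i["position"]; return p+d*(z-p[2])/d[2]
def pix(c,P):
    i=INF[c]; q=R.from_euler('xyz',i["rotation"]).inv().apply(np.array(P,float)-i["position"])
    return q[...,:2]/q[...,2:]*i["fx"]+[i["cx"],i["cy"]]
def quads(c,mask,z,minA=60):
    for k in cv2.findContours(mask.astype(np.uint8),0,2)[0]:
        if cv2.contourArea(k)<minA: continue
        P=np.array([ray(c,*p[0],z)[:2] for p in k],np.float32)
        (x,y),s,a=cv2.minAreaRect(P)
        print(c,"px",k[:,0].mean(0),"ctr",round(x,1),round(y,1),"size",np.array(s),"ang",round(a,1))
E
python3 - <<'E'
from h import *
t=cv2.imread("pics/top0.png"); 
cv2.imwrite("pics/topc.png",cv2.resize(t[125:315,200:490],None,fx=2.7,fy=2.7,interpolation=cv2.INTER_CUBIC))
h=cv2.cvtColor(t,cv2.COLOR_BGR2HSV)
for p in [(343,210),(320,180),(440,222),(471,201),(249,180),(224,177),(215,165),(232,170),(362,208),(240,265)]: print(p,h[p[1],p[0]])
E
```

```text
(343, 210) [ 24  42 147]
(320, 180) [ 22  40 159]
(440, 222) [ 30   9 137]
(471, 201) [  6 189  50]
(249, 180) [30 50 36]
(224, 177) [40 33 94]
(215, 165) [  5 170  45]
(232, 170) [  3 183  39]
(362, 208) [ 30  29 114]
(240, 265) [ 13 189 112]
```

View pics/topc.png

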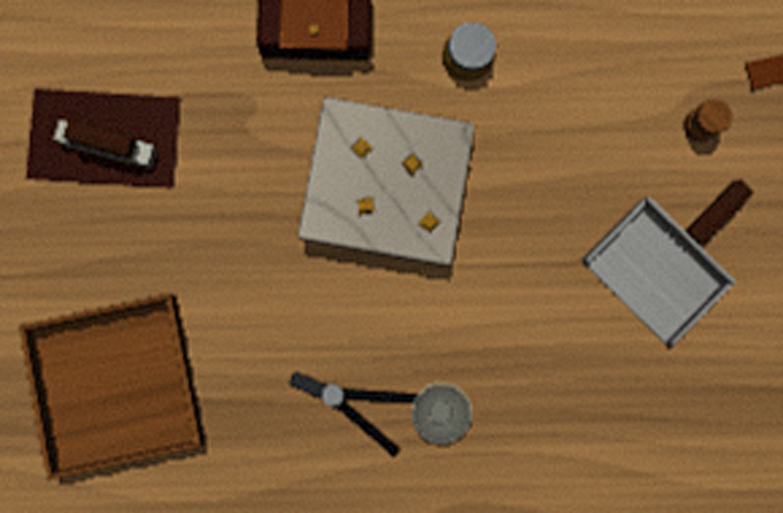

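The crop shows the slab corners at (324,98), (474,124), (450,264), (301,238). The pan's open edge runs (585,262)–(670,346), its back wall (648,199)–(733,283), and its handle end is at (743,185). Now I'll measure them.

```bash
python3 - <<'E'
from h import *
t=cv2.imread("pics/top0.png"); h=cv2.cvtColor(t,cv2.COLOR_BGR2HSV).astype(int)
H,S,V=h[...,0],h[...,1],h[...,2]
def reg(m,x0,y0,x1,y1):
    o=np.zeros_like(m); o[y0:y1,x0:x1]=m[y0:y1,x0:x1]; return o
sl=reg((S<75)&(V>85),300,150,390,228)
sl=cv2.morphologyEx(sl.astype(np.uint8),cv2.MORPH_CLOSE,np.ones((7,7)))
print("slab");quads("top",sl,60,500)
print("studs");quads("top",reg((S>150)&(V>90),318,168,370,216),66,8)
print("pan wall");quads("top",reg((S<75)&(V>60),410,190,478,260),28,100)
print("handle");quads("top",reg((H<12)&(S>120)&(V<75),452,185,485,220),44,30)
print("scr white");quads("top",reg((S<70)&(V>70),214,165,262,192),30,5)
print("mat");quads("top",reg((H<12)&(S>130)&(V<75),200,150,275,200)|reg(V>-1,218,166,258,189),3,300)
print("box");quads("top",reg((V>-1)&((S>165)&(V<140)),203,228,280,308),45,500)
f=lambda c,r,z:ray("top",200+(c+.5)/2.7-.5,125+(r+.5)/2.7-.5,z)[:2]
for n,L,z in [("slab",[(324,98),(474,124),(450,264),(301,238)],60),("panback",[(648,199),(733,283)],36),("panfront",[(585,262),(670,346)],28),("hend",[(743,185)],44),("hbase",[(694,233)],44),("scr",[(62,132),(144,152)],30),("grip",[(75,125),(135,145)],62),("mat",[(35,90),(181,98),(174,187),(27,179)],3),("box",[(22,326),(174,296),(206,452),(52,480)],45),("slicker",[(714,115)],60),("jar",[(473,45)],55),("dish",[(442,414)],18),("pliers",[(293,379),(397,452)],8),("case",[(258,50),(372,60)],66)]:
    P=np.array([f(*p,z) for p in L]); print(n,P.tolist() if 0 else P.round(0).ravel(),"mean",P.mean(0), "edges",np.linalg.norm(np.roll(P,-1,0)-P,axis=1))
s=cv2.imread("pics/scene0.png")
cv2.imwrite("pics/scc.png",cv2.resize(s[140:400,180:440],None,fx=2.3,fy=2.3,interpolation=cv2.INTER_CUBIC))
E
```

```text
slab
top px [342.8 191.1] ctr 600.0 -45.0 size [159.1 149.3] ang 78.5
studs
top px [358.6 206.6] ctr 555.3 -86.2 size [11.7 13.7] ang 43.6
top px [335.2 199.8] ctr 575.5 -22.7 size [11.  11.1] ang 88.5
top px [352.1 184.9] ctr 616.9 -71.6 size [11.8  9.9] ang 43.1
top px [333.6 179.2] ctr 632.9 -20.0 size [11.8 11.9] ang 43.2
pan wall
top px [438.3 221.3] ctr 502.3 -327.2 size [127.8  99.6] ang 42.6
handle
top px [465.2 204.8] ctr 560.3 -389.2 size [23.2 75.5] ang 45.5
scr white
top px [252.6 180.6] ctr 639.5 210.2 size [18.4 23.2] ang 80.5
top px [222.3 173.2] ctr 665.1 297.6 size [23.4 11.5] ang 0.2
mat
top px [236.1 173.3] ctr 660.9 257.6 size [157.9  98.2] ang 85.0
box
top px [246.4 270.9] ctr 395.1 240.8 size [163.5 164. ] ang 10.6
slab [ 687.   17.  656. -137.  512. -108.  542.   44.] mean [599.4 -45.9] edges [157.6 147.3 154.4 147.7]
panback [ 577. -319.  487. -402.] mean [ 531.9 -360.4] edges [122.3 122.3]
panfront [ 513. -251.  424. -335.] mean [ 468.4 -293.4] edges [122.3 122.3]
hend [ 588. -416.] mean [ 588.2 -416.2] edges [0.]
hbase [ 539. -362.] mean [ 539.3 -362.4] edges [0.]
scr [663. 296. 640. 209.] mean [651.7 252.4] edges [90. 90.]
grip [665. 275. 642. 213.] mean [653.4 244.2] edges [66. 66.]
mat [715. 331. 703. 173. 606. 181. 618. 339.] mean [660.4 256.1] edges [159.1  97.6 158.8  97.8]
box [459. 333. 487. 176. 328. 145. 304. 301.] mean [394.3 238.7] edges [158.8 161.7 158.  159. ]
slicker [ 660. -386.] mean [ 659.8 -385.6] edges [0.]
jar [ 741. -140.] mean [ 741.  -139.9] edges [0.]
dish [359. -98.] mean [359.2 -97.7] edges [0.]
pliers [398.  57. 321. -50.] mean [359.6   3.2] edges [132.3 132.3]
case [738.  85. 725. -33.] mean [731.6  25.5] edges [118.8 118.8]
```

View pics/scc.png

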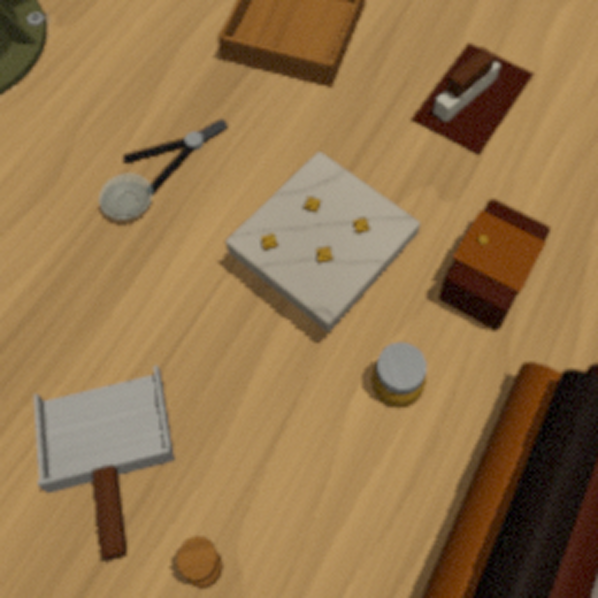

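The scene crop agrees: the pan's open side faces away from its handle toward the slab, and the scraper stands on its mat with its long side running toward the slab. Measured sizes match the given ones to about 3 mm. I'm moving above the pan handle at (562,-391), yaw about 133.5°.

Request:
servo_tool(rows=[[0,0,-1.15,18.4,-51.8,0,0],[0,0,-1.15,18.4,-51.8,0,0],[0,0,-1.15,18.4,-51.8,0,0],[0,0,-1.15,18.4,-51.8,0,0],[0,0,-1.15,18.4,-51.8,0,0],[0,0,-1.15,18.4,-51.8,0,0],[0,0,-1.15,18.4,-51.8,0,0],[0,0,-1.15,18.4,-51.8,0,0],[0,0,-1.15,18.4,-51.8,0,0],[0,0,-1.15,18.4,-51.8,0,0],[0,0,-1.15,18.4,-51.8,0,0],[0,0,-1.15,18.4,-51.8,0,0],[0,0,-1.15,18.4,-51.8,0,0],[0,0,-1.15,18.4,-51.8,0,0],[0,0,-1.15,18.4,-51.8,0,0],[0,0,-1.15,18.4,-51.8,0,0],[0,0,-1.15,18.4,-51.8,0,0],[0,0,0,0,0,-30,0],[0,0,0,0,0,-30,0],[0,0,0,0,0,-30,0]], grip_force=55)

```text
clock: 2.6
eef_pos: [562.0, -390.4, 113.9]
eef_rot: [-3.141, -0.001, 2.329]
wrist_force: [0.2, -0.4, -0.2]
finger_gap: 93.7
finger_force: 0.0
```

```bash
python3 - <<'E'
from h import *
s=cv2.imread("pics/scene0.png"); t=cv2.imread("pics/top0.png")
a=cv2.resize(t[155:200,205:270],None,fx=6,fy=6,interpolation=cv2.INTER_CUBIC)
b=cv2.resize(s[155:210,355:415],None,fx=6,fy=6,interpolation=cv2.INTER_CUBIC)
o=np.zeros((330,390+360,3),np.uint8);o[:270,:390]=a;o[:,390:]=b
cv2.imwrite("pics/scr.png",cv2.convertScaleAbs(o,alpha=1.5))
E
```

```text
(no output)
```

View pics/scr.png

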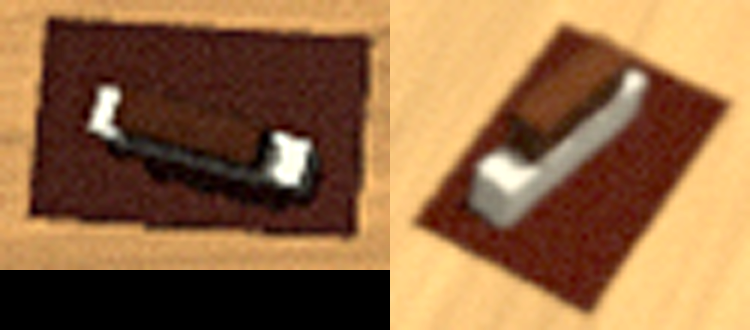

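The left half (top view) shows the scraper's foot-top ends at about (100,86)/(88,132) and (311,140)/(303,186). The right half (scene view) shows the near end at (476,178)/(508,190) and the far end at (645,80). Next I descend on the handle and grip it.

Request:
servo_tool(rows=[[0,0,0,0,0,-20,0],[0,0,0,0,0,-25,0],[0,0,0,0,0,-25,0],[0,0,0,0,0,-18,0],[0,0,0,0,0,-10,0],[0,0,0,0,0,0,0],[0,0,0,0,0,0,1],[0,0,0,0,0,0,1],[0,0,0,0,0,0,1],[0,0,0,0,0,0,1],[0,0,0,0,0,0,1],[0,0,0,0,0,0,1],[0,0,0,0,0,0,1],[0,0,0,0,0,0,1]], grip_force=55)

```text
clock: 4.35
eef_pos: [562.3, -390.4, 17.4]
eef_rot: [3.142, 0.0, 2.329]
wrist_force: [0.0, -0.3, -0.3]
finger_gap: 21.8
finger_force: 55.0
```

```bash
python3 - <<'E'
from h import *
T=lambda c,r:ray("top",205+(c+.5)/6-.5,155+(r+.5)/6-.5,33)[:2]
S=lambda c,r:ray("scene",355+(c-390+.5)/6-.5,155+(r+.5)/6-.5,33)[:2]
P=np.array([T(*p) for p in[(100,86),(88,132),(311,140),(303,186)]]);print(P,P.mean(0))
d=P[:2].mean(0)-P[2:].mean(0);print(np.linalg.norm(d),np.degrees(np.arctan2(d[1],d[0])))
Q=np.array([S(*p) for p in[(476,178),(510,192),(645,82),(620,70)]]);print(Q,Q.mean(0))
d=Q[2:].mean(0)-Q[:2].mean(0);print(np.linalg.norm(d),np.degrees(np.arctan2(d[1],d[0])))
print(manip.read_state()['eef_rot'])
E
```

```text
[[676.5 299.2]
 [654.4 304.8]
 [648.  198.7]
 [626.  202.6]] [651.2 251.3]
105.19581760214045 74.33417677674305
[[629.9 199.6]
 [647.8 199.8]
 [678.8 296.5]
 [664.8 297.7]] [655.3 248.4]
102.8272997133817 71.31087555584692
[3.1 0.  2.3]
```

Request:
servo_tool(rows=[[0,0,0,0,0,10,1],[0,0,0,0,0,20,1],[0,0,-5.5,-1,10.8,0,1],[0,0,-5.5,-1,10.8,0,1],[0,0,-5.5,-1,10.8,0,1],[0,0,-5.5,-1,10.8,0,1],[0,0,-5.5,-1,10.8,0,1],[0,0,-5.5,-1,10.8,0,1],[0,0,-5.5,-1,10.8,0,1],[0,0,-5.5,-1,10.8,0,1],[0,0,-5.5,-1,10.8,0,1],[0,0,-5.5,-1,10.8,0,1],[0,0,0,0,0,0,1],[0,0,0,0,0,0,1]])

```text
clock: 6.1
eef_pos: [552.5, -282.9, 48.2]
eef_rot: [3.141, 0.0, 1.372]
wrist_force: [0.5, 0.3, -2.6]
finger_gap: 21.5
finger_force: 55.0
```

```bash
python3 - <<'E'
from h import *
t=manip.camera("top")[:,:,::-1];s=manip.camera("scene")[:,:,::-1]
o=np.zeros((460,800,3),np.uint8)
a=cv2.resize(t[140:290,290:490],None,fx=2,fy=2,interpolation=cv2.INTER_CUBIC);o[:300,:400]=a
b=cv2.resize(s[190:390,160:360],None,fx=2,fy=2,interpolation=cv2.INTER_CUBIC);o[:400,400:]=b
cv2.imwrite("pics/p1.png",cv2.convertScaleAbs(o,alpha=1.3))
E
```

```text
(no output)
```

View pics/p1.png

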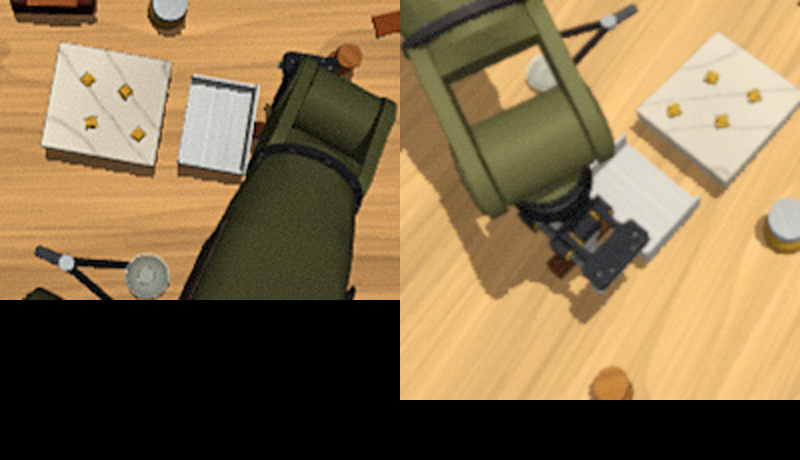

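The pan is held level. In the top view its lip corners are near (190,75)/(179,166) and its back corners near (259,85)/(248,174). The slab edge runs (171,62)–(153,166).

```bash
python3 - <<'E'
from h import *
f=lambda c,r,z:ray("top",290+(c+.5)/2-.5,140+(r+.5)/2-.5,z)[:2]
A=np.array([f(190,75,59),f(179,166,59),f(259,85,67),f(248,174,67)]);print(A,A.mean(0))
E=np.array([f(171,62,60),f(153,166,60)])
for d in (A[0]-A[1],A[2]-A[3],E[0]-E[1]): print(np.linalg.norm(d),np.degrees(np.arctan2(d[1],d[0])))
u=np.array([np.cos(np.radians(-101.5)),np.sin(np.radians(-101.5))]);v=np.array([-u[1],u[0]])
for p in (*A,A[:2].mean(0),A[2:].mean(0),*E):print((p-[600,-45])@u-80,(p-[600,-45])@v)
t=cv2.imread("pics/p1.png")[:300,:400];h=cv2.cvtColor(t,cv2.COLOR_BGR2HSV).astype(int)
m=np.zeros(t.shape[:2],np.uint8);m[60:190,174:265]=((h[...,1]<60)&(h[...,2]>120))[60:190,174:265]
k=max(cv2.findContours(m,0,2)[0],key=cv2.contourArea);P=np.array([f(*p[0],59) for p in k],np.float32);print(cv2.minAreaRect(P))
E
```

```text
[[ 637.  -163.2]
 [ 510.4 -143.1]
 [ 619.4 -257. ]
 [ 496.7 -236. ]] [ 565.9 -199.8]
128.19354100496264 -9.031369217476493
124.44205868456265 -9.707591052406213
147.7814514645563 -11.749079936037338
28.487829073619153 59.8032136314445
34.009433295470146 -68.27135777993392
123.84954345866535 61.23930080678198
127.74188389810081 -63.14187001724456
31.248631184544635 -4.234072074244715
125.7957136783831 -0.9512846052313506
-0.6588878046779598 73.09854888254313
-1.3013309104272395 -74.68150614460485
((567.8073120117188, -199.9312744140625), (96.4664077758789, 126.77625274658203), 78.46781921386719)
```

Request:
servo_tool(rows=[[0,0,0,0,0,-14,1],[0,0,0,0,0,-12,1],[0,0,0,0,0,-3,1],[0,0,0,0,0,0,1],[0,0,0,1.8,8.8,0,1],[0,0,0,1.8,8.8,0,1],[0,0,0,1.8,8.8,0,1],[0,0,0,1.8,8.8,0,1],[0,0,0,1.8,8.8,0,1],[0,0,0,0,0,-2,1],[0,0,0,0,0,0,1],[0,0,0,0,0,0,1]])

```text
clock: 7.7
eef_pos: [561.7, -238.3, 17.0]
eef_rot: [3.141, -0.001, 1.37]
wrist_force: [0.0, 5.5, 4.9]
finger_gap: 21.5
finger_force: 55.0
```

Request:
servo_tool(rows=[[0,0,0,0,0,0,0],[0,0,0,0,0,0,0],[0,0,0,0,0,0,0],[0,0,0,0,0,0,0],[0,0,0,0,0,20,0],[0,0,0,0,0,40,0],[0,0,0,0,0,60,0],[0,0,0,-10,0,60,0],[0,0,0,-40,30,0,0],[0,0,0,-40,40,0,0],[0,0,0,-40,40,0,0],[0,0,0,0,50,0,0],[0,0,0,0,50,0,0],[0,0,0,0,50,0,0]])

```text
clock: 9.45
eef_pos: [431.1, 23.0, 198.0]
eef_rot: [3.139, -0.0, 1.369]
wrist_force: [1.0, -0.2, 1.0]
finger_gap: 93.7
finger_force: 0.0
```

```bash
python3 - <<'E'
from h import *
t=manip.camera("top")[:,:,::-1]
cv2.imwrite("pics/t2.png",cv2.convertScaleAbs(cv2.resize(t[120:300,290:490],None,fx=3,fy=3,interpolation=cv2.INTER_CUBIC),alpha=1.4))
E
```

```text
(no output)
```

View pics/t2.png

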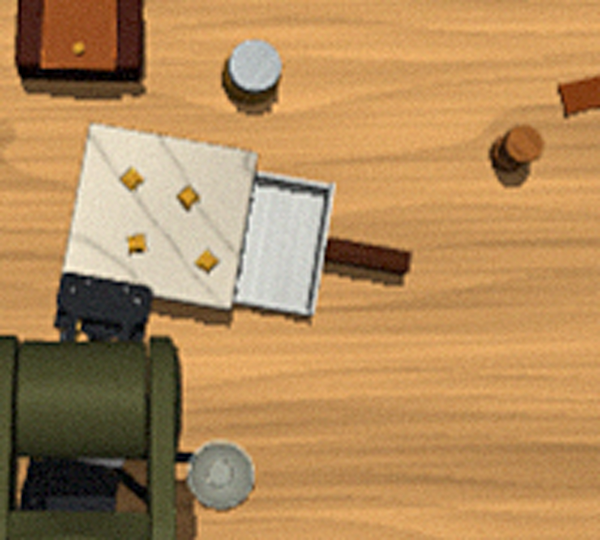

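The pan now sits under the right edge of the slab, with back-wall corners near (334,184) and (313,317) and the handle end at (409,260). I'll check the tuck.

```bash
python3 - <<'E'
from h import *
f=lambda c,r,z:ray("top",290+(c+.5)/3-.5,120+(r+.5)/3-.5,z)[:2]
u=np.array([np.cos(np.radians(-101.5)),np.sin(np.radians(-101.5))]);v=np.array([-u[1],u[0]])
g=lambda p:np.array([(p-[600,-45])@u-80,(p-[600,-45])@v])
b1,b2,he,s1,s2=f(334,184,36),f(313,317,36),f(409,262,44),f(257,155,60),f(233,309,60)
for p in(b1,b2,(b1+b2)/2,he,s1,s2):print(p,g(p))
d=b1-b2;print(np.degrees(np.arctan2(d[1],d[0]))+90)
E
```

```text
[ 629.  -211.9] [77.8 61.7]
[ 503.7 -186.9] [ 78.2 -66.1]
[ 566.4 -199.4] [78.  -2.2]
[ 552.5 -277.2] [157.1  -0.3]
[ 654.2 -137.5] [-0.2 71.5]
[ 511.3 -110.2] [  1.6 -73.9]
78.67615524896549
```

The pan lip measures −14 mm in the slab_lip frame, lateral offset −2 mm, yaw 78.7°, so the tuck is good. Now the scraper.

Request:
servo_tool(rows=[[0,0,-0.6,27.7,28.4,0,0],[0,0,-0.6,27.7,28.4,0,0],[0,0,-0.6,27.7,28.4,0,0],[0,0,-0.6,27.7,28.4,0,0],[0,0,-0.6,27.7,28.4,0,0],[0,0,-0.6,27.7,28.4,0,0],[0,0,-0.6,27.7,28.4,-10,0],[0,0,-0.6,27.7,28.4,-20,0],[0,0,0,0,0,-40,0],[0,0,0,0,0,-40,0],[0,0,0,0,0,-35,0],[0,0,0,0,0,-15,0],[0,0,0,0,0,-8,0],[0,0,0,0,0,0,0],[0,0,0,0,0,0,1],[0,0,0,0,0,0,1],[0,0,0,0,0,0,1],[0,0,0,0,0,0,1],[0,0,0,0,0,0,1],[0,0,0,0,0,0,1]], grip_force=40)

```text
clock: 12.0
eef_pos: [652.9, 248.7, 28.5]
eef_rot: [3.142, -0.0, 1.286]
wrist_force: [-0.1, -0.4, -0.2]
finger_gap: 37.8
finger_force: 0.0
```

Request:
servo_tool(rows=[[0,0,0,0,0,0,1],[0,0,0,0,0,0,1],[0,0,0,0,0,0,1],[0,0,0,0,0,0,1]])

```text
clock: 12.5
eef_pos: [652.8, 248.8, 28.4]
eef_rot: [-3.141, 0.0, 1.286]
wrist_force: [-0.5, 0.8, -0.0]
finger_gap: 21.8
finger_force: 40.0
```

```bash
python3 -c "
from h import *
s=manip.read_state();print(s['eef_pos'],s['eef_rot']*57.2958,s['joints'],s['finger_gap'],s['finger_force'])"
```

```text
[652.8 248.8  28.4] [-180.     0.    73.7] [0.3 0.8 1.2 0.  1.2 0.6] 21.762745625419484 39.99874770641327
```

Request:
servo_tool(rows=[[0,0,0,0,0,20,1],[0,0,0,0,0,50,1],[0,0,0,0,0,50,1],[0,0,-8.5,-4.6,-22.8,10,1],[0,0,-8.5,-4.6,-22.8,0,1],[0,0,-8.5,-4.6,-22.8,0,1],[0,0,-8.5,-4.6,-22.8,0,1],[0,0,-8.5,-4.6,-22.8,0,1],[0,0,-8.5,-4.6,-22.8,0,1],[0,0,-8.5,-4.6,-22.8,0,1],[0,0,-8.5,-4.6,-22.8,0,1],[0,0,-8.5,-4.6,-22.8,0,1],[0,0,-8.5,-4.6,-22.8,0,1],[0,0,0,0,0,0,1],[0,0,0,0,0,-30,1],[0,0,0,0,0,0,1],[0,0,0,0,0,0,1]])

```text
clock: 14.62
eef_pos: [607.4, 21.2, 129.8]
eef_rot: [-3.141, -0.001, -0.196]
wrist_force: [-0.2, -0.2, -2.4]
finger_gap: 21.9
finger_force: 40.0
```

```bash
python3 - <<'E'
from h import *
t=manip.camera("top")[:,:,::-1];s=manip.camera("scene")[:,:,::-1]
o=np.zeros((450,800,3),np.uint8)
o[:450,:400]=cv2.resize(t[130:280,290:423],(400,450),interpolation=cv2.INTER_CUBIC)
o[:450,400:]=cv2.resize(s[160:310,250:383],(400,450),interpolation=cv2.INTER_CUBIC)
cv2.imwrite("pics/s3.png",cv2.convertScaleAbs(o,alpha=1.4))
E
```

```text
(no output)
```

View pics/s3.png

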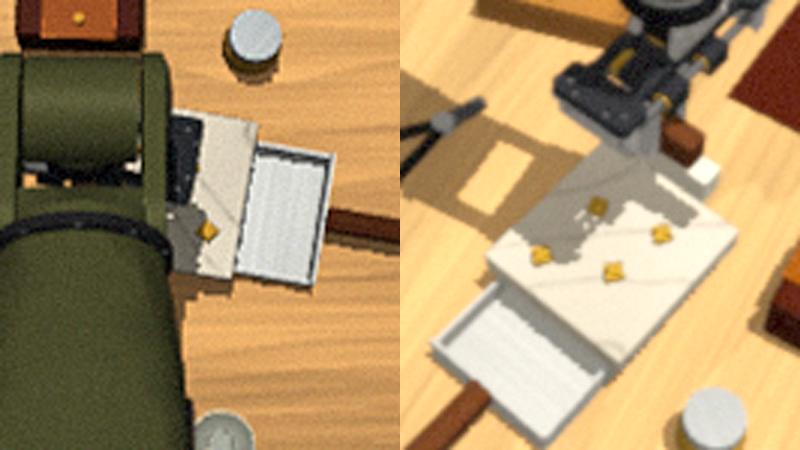

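The scraper is held parallel to the slab's back edge, behind all four studs, and the pan is in place. Lowering to about 1 mm above the stone.

Request:
servo_tool(rows=[[0,0,0,0,0,-15,1],[0,0,0,0,0,-15,1],[0,0,0,0,0,-8,1],[0,0,0,0,0,-4,1],[0,0,0,0,0,0,1],[0,0,0,0,0,0,1]])

```text
clock: 15.48
eef_pos: [607.1, 20.7, 86.8]
eef_rot: [-3.141, -0.001, -0.198]
wrist_force: [0.2, 0.6, -2.6]
finger_gap: 21.4
finger_force: 40.0
```

Request:
servo_tool(rows=[[0,0,0,-1.5,-7.4,0,1],[0,0,0,-1.5,-7.4,0,1],[0,0,0,-1.5,-7.4,0,1],[0,0,0,-1.5,-7.4,0,1],[0,0,0,-1.5,-7.4,0,1],[0,0,0,-1.5,-7.4,0,1],[0,0,0,-1.5,-7.4,0,1],[0,0,0,-1.5,-7.4,0,1],[0,0,0,-1.5,-7.4,0,1],[0,0,0,-1.5,-7.4,0,1],[0,0,0,-1.5,-7.4,0,1],[0,0,0,-1.5,-7.4,0,1],[0,0,0,-1.5,-7.4,0,1],[0,0,0,-1.5,-7.4,0,1],[0,0,0,-1.5,-7.4,0,1],[0,0,0,-1.5,-7.4,0,1],[0,0,0,-1.5,-7.4,0,1],[0,0,0,-1.5,-7.4,0,1],[0,0,0,-1.5,-7.4,0,1]])

```text
clock: 17.85
eef_pos: [578.3, -120.4, 86.4]
eef_rot: [3.142, 0.0, -0.198]
wrist_force: [-0.5, 0.1, -3.1]
finger_gap: 21.6
finger_force: 40.0
```

Request:
servo_tool(rows=[[0,0,0,-0.8,-3.7,0,1],[0,0,0,0,0,0,1],[0,0,0,0,0,0,1],[0,0,0,1.5,7.4,5,1],[0,0,0,3,15,20,1],[0,0,0,4,22,30,1],[0,0,0,5,30,10,1],[0,0,0,5,30,0,1],[0,0,0,5,30,0,1],[0,0,0,5,30,0,1]])

```text
clock: 19.1
eef_pos: [606.2, 42.6, 151.9]
eef_rot: [-3.141, -0.0, -0.197]
wrist_force: [0.5, -0.5, -2.4]
finger_gap: 21.4
finger_force: 40.0
```

```bash
python3 - <<'E'
from h import *
t=manip.camera("top")[:,:,::-1];s=manip.camera("scene")[:,:,::-1]
o=np.zeros((450,800,3),np.uint8)
o[:450,:400]=cv2.resize(t[130:280,310:443],(400,450),interpolation=cv2.INTER_CUBIC)
o[:450,400:]=cv2.resize(s[190:340,230:363],(400,450),interpolation=cv2.INTER_CUBIC)
cv2.imwrite("pics/s4.png",cv2.convertScaleAbs(o,alpha=1.4))
E
```

```text
(no output)
```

View pics/s4.png

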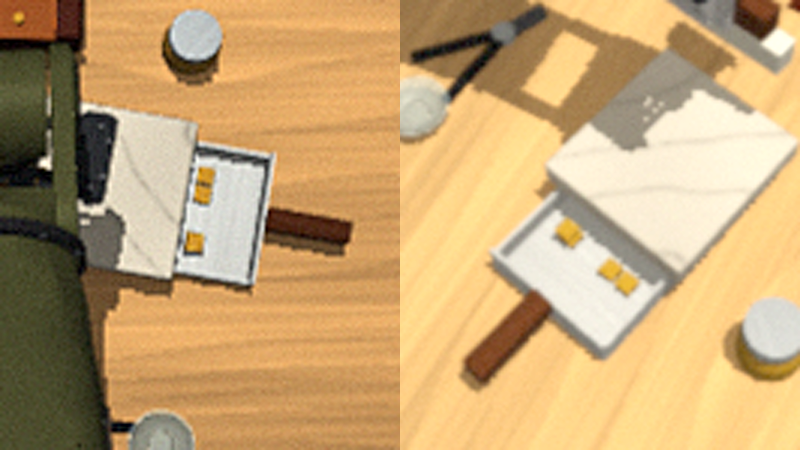

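The slab is bare. Three studs are clearly visible in the pan: top view (204,180), (202,195) and (194,243). The blob at (569,233) in the scene view is larger than the rest, so it may be two studs. I'll check that numerically.

```bash
python3 - <<'E'
from h import *
u=np.array([np.cos(np.radians(-101.5)),np.sin(np.radians(-101.5))]);v=np.array([-u[1],u[0]])
for c,b in(("top",(360,160,415,235)),("scene",(255,220,330,310))):
    t=manip.camera(c)[:,:,::-1];big=cv2.resize(t,None,fx=4,fy=4,interpolation=cv2.INTER_CUBIC)
    h=cv2.cvtColor(big,cv2.COLOR_BGR2HSV).astype(int)
    m=((h[...,1]>110)&(h[...,2]>60)&(abs(h[...,0]-22)<8)).astype(np.uint8)
    x0,y0,x1,y1=[4*q for q in b];mm=np.zeros_like(m);mm[y0:y1,x0:x1]=m[y0:y1,x0:x1]
    for k in cv2.findContours(mm,0,2)[0]:
        a=cv2.contourArea(k)
        if a<60 or a>6000: continue
        P=np.array([ray(c,(p[0][0]+.5)/4-.5,(p[0][1]+.5)/4-.5,14)[:2] for p in k],np.float32)
        r=cv2.minAreaRect(P);q=np.array(r[0])-[600,-45]
        print(c,a/16,"slab-lip xy",q@u-80,q@v,np.array(r[1]),round(r[2]))
        px=cv2.boundingRect(k);print("   bbox px",np.array(px)/4)
E
```

```text
top 32.625 slab-lip xy 18.244090133715304 -32.03440619168872 [16.8 18.3] 78
   bbox px [371.2 207.2   6.5   7. ]
top 55.78125 slab-lip xy 18.71970921916821 24.067850937025778 [15.5 34.7] 78
   bbox px [374.5 185.8   7.   12.2]
scene 217.65625 slab-lip xy 92.15999441677772 22.448775023458122 [73.4 36.6] 29
   bbox px [265. 295.  31.  15.]
scene 69.375 slab-lip xy 19.381512294034778 27.968405654332933 [15.8 33.3] 78
   bbox px [296.2 276.5  13.   11.8]
scene 48.71875 slab-lip xy 16.782661219386043 -30.195903222505528 [18.9 22.2] 78
   bbox px [282.  263.    8.5   9.2]
```

The blob is higher and larger than a single stud by about one stud height. It lies where the two in-line studs, 0 and 1, would have dropped, so they are stacked. All four are therefore in the pan. Now I return the scraper.

Request:
servo_tool(rows=[[0,0,8.5,4.7,20.6,0,1],[0,0,8.5,4.7,20.6,0,1],[0,0,8.5,4.7,20.6,0,1],[0,0,8.5,4.7,20.6,0,1],[0,0,8.5,4.7,20.6,0,1],[0,0,8.5,4.7,20.6,0,1],[0,0,8.5,4.7,20.6,0,1],[0,0,8.5,4.7,20.6,0,1],[0,0,8.5,4.7,20.6,0,1],[0,0,8.5,4.7,20.6,0,1],[0,0,0,0,0,-30,1],[0,0,0,0,0,-40,1],[0,0,0,0,0,-30,1],[0,0,0,0,0,-15,1],[0,0,0,0,0,-6,1],[0,0,0,0,0,0,1],[0,0,0,0,0,0,1]])

```text
clock: 21.42
eef_pos: [653.7, 247.0, 31.8]
eef_rot: [3.14, -0.001, 1.286]
wrist_force: [-0.2, -0.1, -2.4]
finger_gap: 21.5
finger_force: 40.0
```

Request:
servo_tool(rows=[[0,0,0,0,0,-2,1],[0,0,0,0,0,-1.5,1],[0,0,0,0,0,0,1],[0,0,0,0,0,0,0],[0,0,0,0,0,0,0],[0,0,0,0,0,0,0],[0,0,0,0,0,0,0],[0,0,0,0,0,0,0],[0,0,0,0,0,20,0],[0,0,0,0,0,50,0],[0,0,0,0,0,50,0],[0,0,0,0,0,30,0]])

```text
clock: 22.92
eef_pos: [653.6, 247.1, 181.9]
eef_rot: [3.138, -0.003, 1.286]
wrist_force: [0.2, 0.3, 0.2]
finger_gap: 93.9
finger_force: 0.0
```

Request:
servo_tool(rows=[[0,0,0.4,-7.7,-40.4,0,0],[0,0,0.4,-7.7,-40.4,0,0],[0,0,0.4,-7.7,-40.4,0,0],[0,0,0.4,-7.7,-40.4,0,0],[0,0,0.4,-7.7,-40.4,0,0],[0,0,0.4,-7.7,-40.4,0,0],[0,0,0.4,-7.7,-40.4,0,0],[0,0,0.4,-7.7,-40.4,0,0],[0,0,0.4,-7.7,-40.4,0,0],[0,0,0.4,-7.7,-40.4,0,0],[0,0,0.4,-7.7,-40.4,0,0],[0,0,0.4,-7.7,-40.4,0,0],[0,0,0,0,0,-40,0],[0,0,0,0,0,-40,0],[0,0,0,0,0,0,0],[0,0,0,0,0,0,0]])

```text
clock: 24.92
eef_pos: [561.6, -238.3, 99.5]
eef_rot: [3.139, 0.001, 1.37]
wrist_force: [0.8, -0.4, 0.3]
finger_gap: 94.1
finger_force: 0.0
```

```bash
python3 - <<'E'
from h import *
t=manip.camera("top")[:,:,::-1].copy(); cv2.imwrite("pics/t5.png",t)
h=cv2.cvtColor(t,cv2.COLOR_BGR2HSV).astype(int)
m=np.zeros(t.shape[:2],bool);w=(h[...,1]<70)&(h[...,2]>70);m[160:195,212:264]=w[160:195,212:264]
quads("top",m,33,5)
E
```

```text
top px [253.5 180.3] ctr 641.1 208.1 size [18.1 23.3] ang 75.8
top px [223.4 173.4] ctr 664.5 294.1 size [23.4 11.4] ang 0.2
```

The scraper is back on its mat, upright. Next I grip the pan handle again.

Request:
servo_tool(rows=[[0,0,0,0,0,-30,0],[0,0,0,0,0,-30,0],[0,0,0,0,0,-15,0],[0,0,0,0,0,-7,0],[0,0,0,0,0,0,0],[0,0,0,0,0,0,1],[0,0,0,0,0,0,1],[0,0,0,0,0,0,1],[0,0,0,0,0,0,1],[0,0,0,0,0,0,1],[0,0,0,0,0,0,1],[0,0,0,0,0,0,1],[0,0,0,0,0,0,1],[0,0,0,0,0,0,1],[0,0,0,0,0,0,1]], grip_force=60)

```text
clock: 26.85
eef_pos: [560.7, -237.9, 14.9]
eef_rot: [3.141, 0.0, 1.37]
wrist_force: [1.4, -0.8, -1.2]
finger_gap: 21.4
finger_force: 60.0
```

Request:
servo_tool(rows=[[0,0,0,0,0,2,1],[0,0,0,-0.4,-2,0,1],[0,0,0,-0.8,-4,0,1],[0,0,0,-1.2,-6,0,1],[0,0,0,-1.2,-6,0,1],[0,0,0,-1.2,-6,0,1],[0,0,0,-1.2,-6,0,1],[0,0,0,-1.2,-6,0,1],[0,0,0,-1.2,-6,0,1],[0,0,0,-0.8,-4,0,1],[0,0,0,-0.4,-2,2,1],[1,-0.2,0,0,0,5,1],[1,-0.2,0,0,0,10,1],[1,-0.2,0,0,0,15,1],[1,-0.2,0,0,0,20,1],[1,-0.2,0,0,0,20,1],[1,-0.2,0,0,0,20,1],[0,0,0,0,0,20,1],[0,0,0,0,0,15,1],[0,0,0,0,0,8,1]])

```text
clock: 29.35
eef_pos: [551.2, -286.0, 153.2]
eef_rot: [3.141, -0.107, 1.37]
wrist_force: [0.2, 0.1, -3.1]
finger_gap: 21.6
finger_force: 60.0
```

```bash
python3 - <<'E'
from h import *
u=np.array([np.cos(np.radians(-101.5)),np.sin(np.radians(-101.5))]);v=np.array([-u[1],u[0]])
st=manip.read_state();print(st['eef_pos'],st['eef_rot']*57.3,st['finger_gap'],st['joints'])
for c in("top","scene"):
    t=manip.camera(c)[:,:,::-1];cv2.imwrite(f"pics/{c}6.png",t);big=cv2.resize(t,None,fx=4,fy=4,interpolation=cv2.INTER_CUBIC)
    h=cv2.cvtColor(big,cv2.COLOR_BGR2HSV).astype(int)
    m=((h[...,1]>110)&(h[...,2]>60)&(abs(h[...,0]-22)<8)).astype(np.uint8)
    lo=(cv2.resize(cv2.cvtColor(t,cv2.COLOR_BGR2HSV)[...,1],None,fx=4,fy=4)<60).astype(np.uint8)
    near=cv2.dilate(cv2.morphologyEx(lo,cv2.MORPH_OPEN,np.ones((15,15))),np.ones((25,25)))
    for k in cv2.findContours(m&near,0,2)[0]:
        a=cv2.contourArea(k)
        if a<200 or a>3000: continue
        px=np.array(cv2.boundingRect(k))/4
        print(c,a/16,"bbox",px,ray(c,px[0]+px[2]/2,px[1]+px[3]/2,150))
E
```

```text
[ 551.2 -286.   153.2] [180.   -6.1  78.5] 21.618723382051225 [-0.6  0.5  1.3  0.1  1.3 -0.4]
top 27.375 bbox [104.8 385.8   6.   12. ] [104.7 549.  150. ]
top 47.25 bbox [115.8 355.8   3.   21.8] [163.6 527.6 150. ]
top 116.65625 bbox [106.  346.2   6.5  35.5] [170.3 547.6 150. ]
top 39.375 bbox [106.8 337.2  13.    7.5] [225.3 539.5 150. ]
top 37.34375 bbox [313.5 270.2  13.8   8. ] [377.5  21.  150. ]
top 33.71875 bbox [315.  264.5  15.2   4.8] [395.8  14.9 150. ]
top 30.78125 bbox [314.  215.   18.8   5.8] [520.   10.2 150. ]
top 17.5625 bbox [480.5 211.    4.2   7.2] [ 518.9 -397.6  150. ]
top 23.3125 bbox [  0.  209.5  11.8   2.5] [557.3 827.8 150. ]
top 129.71875 bbox [386.2 205.   43.5  23. ] [ 518.5 -206.5  150. ]
top 43.3125 bbox [396.  204.8   7.8   7.8] [ 539.2 -186.6  150. ]
top 72.84375 bbox [399.2 180.2   8.   14. ] [ 594.4 -197.7  150. ]
top 142.46875 bbox [363.2 130.5  23.2  23.2] [ 715.3 -128.9  150. ]
top 182.28125 bbox [494.   92.8  32.2  31.2] [ 797.7 -488.3  150. ]
top 175.15625 bbox [188.   78.   27.2  27.2] [863.6 325.9 150. ]
top 104.03125 bbox [466.5  64.2  
[... 730 characters left out ...]
[257.2 194.5  13.    7. ] [449.  -53.7 150. ]
scene 34.6875 bbox [486.5 178.5   7.2  15.8] [922.3 251.2 150. ]
scene 20.28125 bbox [118.  174.2   2.5  11.2] [ 101.7 -183.5  150. ]
scene 38.40625 bbox [466.8 170.8  10.2  13. ] [874.3 257.9 150. ]
scene 39.65625 bbox [419.2  77.8  13.5   9. ] [644.1 565.7 150. ]
scene 84.78125 bbox [430.8  63.5  16.5  16.5] [662.7 637.4 150. ]
scene 30.03125 bbox [303.   48.5  10.5   8.8] [245.4 520.2 150. ]
scene 16.28125 bbox [279.   45.2   9.5   4. ] [156.4 507.4 150. ]
scene 36.3125 bbox [465.5  37.8   6.5  10.5] [701.4 844.8 150. ]
scene 15.0 bbox [455.5  35.2   5.8   9.2] [664.3 845.8 150. ]
scene 16.6875 bbox [ 0.   6.2 10.8  2.5] [-896.8  210.2  150. ]
```

Top and scene blobs (a pair plus a stacked pair) confirm the studs are still in the lifted pan. I'm carrying it to the box.

Request:
servo_tool(rows=[[0,0,0,-4,8,0,1],[0,0,0,-8,16,0,1],[0,0,0,-13.7,27.1,0,1],[0,0,0,-13.7,27.1,0,1],[0,0,0,-13.7,27.1,0,1],[0,0,0,-13.7,27.1,0,1],[0,0,0,-13.7,27.1,0,1],[0,0,0,-13.7,27.1,0,1],[0,0,0,-13.7,27.1,0,1],[0,0,0,-13.7,27.1,0,1],[0,0,0,-13.7,27.1,0,1],[0,0,0,-13.7,27.1,0,1],[0,0,0,-13.7,27.1,0,1],[0,0,0,-13.7,27.1,0,1],[0,0,0,-8,16,0,1],[0,0,0,-4,8,0,1],[0,0,0,0,0,0,1],[0,0,0,0,0,0,1]])

```text
clock: 31.7
eef_pos: [362.8, 86.9, 151.8]
eef_rot: [-3.141, -0.107, 1.369]
wrist_force: [-0.0, -0.6, -3.1]
finger_gap: 21.4
finger_force: 60.0
```

```bash
python3 - <<'E'
from h import *
st=manip.read_state();print(st['eef_pos'],st['eef_rot']*57.3,st['finger_gap'],st['joints'])
t=manip.camera("top")[:,:,::-1];s=manip.camera("scene")[:,:,::-1];cv2.imwrite("pics/t7.png",t);cv2.imwrite("pics/s7.png",s)
d=np.array([np.cos(np.radians(78.5)),np.sin(np.radians(78.5))])
for z in(65,):
  for th in (-6,0,10,20,30,40,50,60):
    a=np.radians(th);L=np.array([394.5,239.5])-20*d
    h=-136*np.cos(a)+15*np.sin(a);print(th,L+h*d,z+136*np.sin(a)+15*np.cos(a))
E
```

```text
[362.8  86.9 151.8] [-180.    -6.1   78.5] 21.399918745610893 [ 0.1 -0.1  2.1  0.1  1.1  0.2]
-6 [363.2  85.8] 65.70195742612323
0 [363.4  86.6] 80.0
10 [364.3  91.2] 103.38826845788564
20 [366.1  99.7] 125.61012880407957
30 [368.5 111.8] 145.99038105676658
40 [371.7 127.3] 163.909781564154
50 [375.4 145.5] 178.8238584094791
60 [379.5 166. ] 190.27945491468364
```

Request:
servo_tool(rows=[[-3.14,0.64,0,0.3,0.9,-9.7,1],[-3.14,0.64,0,0.3,0.9,-9.7,1],[-3.14,0.64,0,0.3,0.9,-9.7,1],[-3.14,0.64,0,0.3,0.9,-9.7,1],[-3.14,0.64,0,0.3,0.9,-9.7,1],[-1.96,0.4,0,0.35,1.7,4.5,1],[-1.96,0.4,0,0.35,1.7,4.5,1],[-1.96,0.4,0,0.35,1.7,4.5,1],[-1.96,0.4,0,0.35,1.7,4.5,1],[-1.96,0.4,0,0.35,1.7,4.5,1],[-1.96,0.4,0,0.5,2.4,4.1,1],[-1.96,0.4,0,0.5,2.4,4.1,1],[-1.96,0.4,0,0.5,2.4,4.1,1],[-1.96,0.4,0,0.5,2.4,4.1,1],[-1.96,0.4,0,0.5,2.4,4.1,1]])

```text
clock: 33.67
eef_pos: [368.5, 112.4, 146.7]
eef_rot: [-3.141, 0.524, 1.37]
wrist_force: [-0.5, -0.5, -3.4]
finger_gap: 21.3
finger_force: 60.0
```

```bash
python3 -c "
from h import *
s=manip.read_state();print(s['eef_pos'],s['eef_rot']*57.2958,s['joints']*57.3,s['wrist_force'])"
```

```text
[368.5 112.4 146.7] [-180.    30.    78.5] [ 27.3  12.7 106.5 -23.2  81.5  46.5] [-0.5 -0.5 -3.4]
```

Request:
servo_tool(rows=[[-1.96,0.4,0,0.64,3.1,3.6,1],[-1.96,0.4,0,0.64,3.1,3.6,1],[-1.96,0.4,0,0.64,3.1,3.6,1],[-1.96,0.4,0,0.64,3.1,3.6,1],[-1.96,0.4,0,0.64,3.1,3.6,1],[-1.96,0.4,0,0.74,3.65,3,1],[-1.96,0.4,0,0.74,3.65,3,1],[-1.96,0.4,0,0.74,3.65,3,1],[-1.96,0.4,0,0.74,3.65,3,1],[-1.96,0.4,0,0.74,3.65,3,1],[0,0,0,0,0,0,1],[0,0,0,0,0,0,1],[0,0,0,0,0,0,1]])

```text
clock: 35.3
eef_pos: [375.3, 145.8, 179.5]
eef_rot: [-3.141, 0.871, 1.369]
wrist_force: [-1.9, -0.1, -3.3]
finger_gap: 21.7
finger_force: 60.0
```

```bash
python3 -c "
from h import *
s=manip.read_state();print(s['eef_pos'],s['eef_rot']*57.2958,s['joints']*57.3,s['wrist_force'])
for c in('top','scene'): cv2.imwrite(f'pics/{c}8.png',manip.camera(c)[:,:,::-1])
t=cv2.imread('pics/top8.png');s=cv2.imread('pics/scene8.png')
o=np.zeros((440,800,3),np.uint8);o[:,:400]=cv2.resize(t[200:310,190:290],(400,440),interpolation=2);o[:,400:]=cv2.resize(s[90:200,260:360],(400,440),interpolation=2)
cv2.imwrite('pics/v8.png',cv2.convertScaleAbs(o,alpha=1.5))"
```

```text
[375.3 145.8 179.5] [-180.    49.9   78.5] [ 36.   23.9  95.4 -31.6 100.2  53.3] [-1.9 -0.1 -3.3]
```

Request:
servo_tool(rows=[[-1.96,0.4,0,0.82,4.1,2.3,1],[-1.96,0.4,0,0.82,4.1,2.3,1],[-1.96,0.4,0,0.82,4.1,2.3,1],[-1.96,0.4,0,0.82,4.1,2.3,1],[-1.96,0.4,0,0.82,4.1,2.3,1],[0,0,0,0,0,0,1],[0,0,0,0,0,0,1],[0,0,0,0,0,0,1]])

```text
clock: 36.4
eef_pos: [379.4, 166.4, 191.1]
eef_rot: [-3.141, 1.045, 1.369]
wrist_force: [-0.5, 0.4, -1.7]
finger_gap: 21.8
finger_force: 60.0
```

```bash
python3 -c "
from h import *
F=[]
for i in range(6):
  im=manip.camera('scene');s=manip.read_state();F.append([*s['wrist_force'],*s['moment']*10])
print(np.mean(F,0),np.std(F,0),s['joints']*57.3)
for c in('top','scene'): cv2.imwrite(f'pics/{c}8.png',manip.camera(c)[:,:,::-1])
t=cv2.imread('pics/top8.png');s=cv2.imread('pics/scene8.png')
o=np.zeros((440,800,3),np.uint8);o[:,:400]=cv2.resize(t[200:310,190:290],(400,440),interpolation=2);o[:,400:]=cv2.resize(s[90:200,260:360],(400,440),interpolation=2)
cv2.imwrite('pics/v8.png',cv2.convertScaleAbs(o,alpha=1.5))
def br(f,x0,y0,x1,y1):
  h=cv2.cvtColor(cv2.imread(f),cv2.COLOR_BGR2HSV)[y0:y1,x0:x1].astype(int);m=((abs(h[...,0]-23)<5)&(h[...,1]>140)&(h[...,2]>60)).astype(np.uint8)
  n,l,st,c=cv2.connectedComponentsWithStats(m);print(f,[(c[i]+[x0,y0]).round().tolist()+[int(st[i,4])] for i in range(1,n) if st[i,4]>3])
for f in('pics/scene0.png','pics/scene8.png'): br(f,270,110,350,180)
for f in('pics/top0.png','pics/top8.png'): br(f,200,225,285,310)
"
```

```text
[-0.1  0.1 -2.6  7.3 -1.  -0.1] [0.3 0.6 0.4 0.3 0.2 0.4] [ 39.3  30.4  89.8 -35.3 109.1  54.7]
pics/scene0.png []
pics/scene8.png [[300.0, 144.0, 16], [307.0, 149.0, 20], [310.0, 157.0, 46]]
pics/top0.png []
pics/top8.png [[216.0, 257.0, 25], [248.0, 256.0, 5], [215.0, 265.0, 5], [212.0, 277.0, 36], [238.0, 270.0, 6]]
```

The wrist force is back to about −2.6 N, so the pan is empty. Brass blobs appear inside the box: scene (300,144), (307,149) and a larger one at (310,157). I'm raising and levelling the pan and clearing the view.

Request:
servo_tool(rows=[[0,0,0,0,-10,25,1],[0,0,0,0,-15,25,1],[5.88,-1.19,0,0,-20,10,1],[5.88,-1.19,0,0,-20,0,1],[5.88,-1.19,0,5,-25,0,1],[5.88,-1.19,0,10,-25,0,1],[5.88,-1.19,0,15,-25,0,1],[5.88,-1.19,0,15,-30,0,1],[5.88,-1.19,0,15,-30,0,1],[5.88,-1.19,0,15,-30,0,1],[5.88,-1.19,0,15,-30,0,1],[5.88,-1.19,0,15,-30,0,1],[0,0,0,17,-40,0,1],[0,0,0,17,-40,0,1],[0,0,0,17,-40,0,1],[0,0,0,16,-43,0,1],[0,0,0,0,0,-40,1],[0,0,0,0,0,-40,1],[0,0,0,0,0,0,1]])

```text
clock: 39.17
eef_pos: [550.1, -285.9, 168.1]
eef_rot: [-3.134, -0.003, 1.37]
wrist_force: [-0.3, -0.1, -2.1]
finger_gap: 21.9
finger_force: 60.0
```

```bash
python3 -c "
from h import *
s=manip.read_state();print(s['eef_pos'],s['eef_rot']*57.2958)
t=manip.camera('top')[:,:,::-1];s=manip.camera('scene')[:,:,::-1];cv2.imwrite('pics/t9.png',t);cv2.imwrite('pics/s9.png',s)
o=np.zeros((560,800,3),np.uint8);o[:320,:400]=cv2.resize(t[225:305,195:295],(400,320),interpolation=2);o[:320,400:]=cv2.resize(s[115:179,268:348],(400,320),interpolation=2)
o[320:,:400]=cv2.resize(t[130:274,280:520],(400,240),interpolation=2);o[320:,400:]=cv2.resize(s[190:334,160:400],(400,240),interpolation=2)
cv2.imwrite('pics/v9.png',cv2.convertScaleAbs(o,alpha=1.4))"
```

```text
[ 550.1 -285.9  168.1] [-179.6   -0.2   78.5]
```

View pics/v9.png

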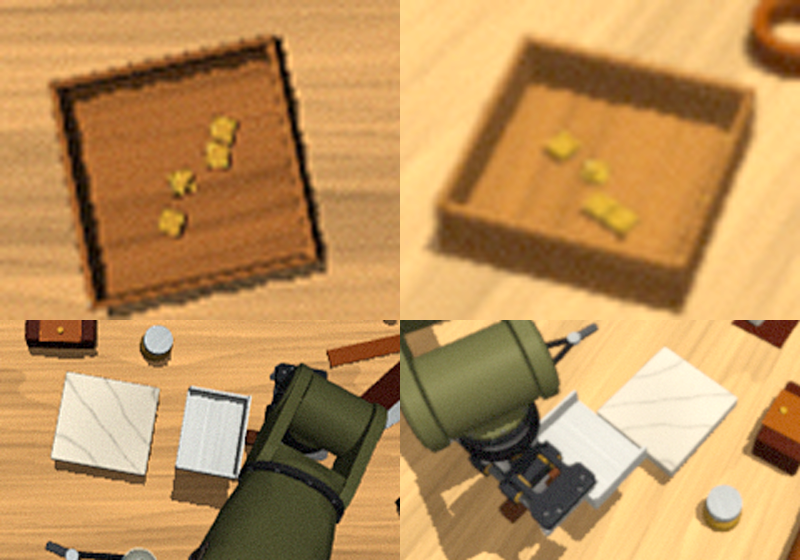

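All four studs lie in the box, at (224,130), (218,157), (182,182) and (172,222) in the top crop. The pan is empty and level. Setting it down.

Request:
servo_tool(rows=[[0,0,0,0,0,-40,1],[0,0,0,0,0,-45,1],[0,0,0,0,0,-40,1],[0,0,0,0,0,-18,1],[0,0,0,0,0,-6,1],[0,0,0,0,0,-3,1],[0,0,0,0,0,-1,1],[0,0,0,0,0,0,1],[0,0,0,0,0,0,1]])

```text
clock: 40.4
eef_pos: [551.6, -286.6, 18.4]
eef_rot: [-3.14, -0.001, 1.37]
wrist_force: [-0.0, 0.4, -2.9]
finger_gap: 21.5
finger_force: 60.0
```

Request:
servo_tool(rows=[[0,0,0,0,0,-1.5,1],[0,0,0,0,0,-1,1],[0,0,0,0,0,-1,1],[0,0,0,0,0,0,1]])

```text
clock: 40.9
eef_pos: [551.5, -286.6, 14.8]
eef_rot: [-3.14, -0.001, 1.37]
wrist_force: [-3.2, -0.9, 3.6]
finger_gap: 21.5
finger_force: 60.0
```

In contact with the bench. Releasing and retreating.

Request:
servo_tool(rows=[[0,0,0,0,0,0,0],[0,0,0,0,0,0,0],[0,0,0,0,0,0,0],[0,0,0,0,0,0,0],[0,0,0,0,0,0,0],[0,0,0,0,0,20,0],[0,0,0,0,0,50,0],[0,0,0,0,0,60,0],[0,0,0,0,0,60,0],[0,0,0,-40,20,20,0],[0,0,0,-50,30,0,0],[0,0,0,0,0,0,0],[0,0,0,0,0,0,0]])

```text
clock: 42.52
eef_pos: [462.1, -236.9, 226.0]
eef_rot: [3.141, -0.001, 1.37]
wrist_force: [0.4, 0.4, 0.2]
finger_gap: 94.0
finger_force: 0.0
```

```bash
python3 - <<'E'
from h import *
t=manip.camera("top")[:,:,::-1].copy();print(manip.read_state()['finger_gap'])
h=cv2.cvtColor(t,cv2.COLOR_BGR2HSV).astype(int);w=(h[...,1]<75)&(h[...,2]>60)
m=np.zeros(w.shape,bool);m[165:235,375:435]=w[165:235,375:435];quads("top",m,28,100)
m[:]=0;ww=(h[...,1]<70)&(h[...,2]>70);m[160:195,212:264]=ww[160:195,212:264];quads("top",m,33,5)
t0=cv2.imread("pics/top0.png");d=cv2.absdiff(t,t0).max(2)
for n,(x0,y0,x1,y1) in dict(pliers=(305,258,350,296),dish=(350,265,378,293),slicker=(450,158,474,182),jar=(362,130,388,158),case=(292,110,342,152),awl=(158,165,186,220),coil=(162,236,194,266)).items():
    print(n,round((d[y0:y1,x0:x1]>35).mean(),3))
E
```

```text
93.98316214507786
top px [398.1 201.4] ctr 566.6 -203.3 size [ 96.7 128.7] ang 78.4
top px [253.7 180.3] ctr 641.1 208.1 size [18.1 23.3] ang 75.8
top px [223.4 173. ] ctr 664.5 292.7 size [23.5 14.3] ang 0.3
pliers 0.0
dish 0.0
slicker 0.0
jar 0.0
case 0.0
awl 0.0
coil 0.0
```

```bash
python3 -c "
from cell import manip
print(manip.sign_off())"
```

```text
the job is handed in; nothing more can be done
None
```

I handed the job in at about 42.6 s of the 72 s limit: all four studs are in the box, the scraper is back upright on its mat, and the empty pan is let go on the bench. The image check showed every bystander unmoved; sign-off returned no verdict.

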